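Raise a coppersmith's bench stake by one quarter-turn riser

ROBOT

A 6-joint arm with a two-finger parallel gripper is mounted at the origin on the work surface. World frame = base frame: x ahead of the robot, y to its left, z up, the work surface at z = 0. Lengths are in m, angles in rad, forces in N, time in s.
With the tool pointing down it reaches from about 0.3 to 0.85 m from the base axis. Payload 4.2 kg.
Tool frame: the origin (TCP) lies at the very end of the fingers, on their centre line; the grasp point (between the pads) lies 19 mm behind it (arm.grasp_offset is the distance from the TCP to the grasp point, in m); z points along the fingers, y is the direction in which the jaws open and shut (so a half turn about z gives the same grasp; the last joint's range is limited). The gripper opens to 91 mm and grips with 3 to 60 N. Pads are 32 mm wide; open, the fingers measure 118 mm over their backs; the gripper's body (76 mm by 178 mm) begins 60 mm behind the grasp point.
Start: joints at [-1.19, 0.32, 1.565, -0, 1.257, -0.02], TCP at [0.224, -0.529, 0.214] pointing down, gripper open.
Joint ranges: [-3.11, 3.11], [-0.84, 2.01], [0.21, 2.61], [-1.34, 4.49], [0.05, 2.63], [-2.56, 2.56]. Speed limits (rad/s): [2.57, 2.57, 3.14, 3.14, 3.14, 3.14].

INTERFACE

Orientations are given as [roll, pitch, yaw] about the fixed x, y, z axes, in that order (R = Rz(yaw) Ry(pitch) Rx(roll)).
In Python, from bench import arm gives the robot as it stands. Calls block until the motion is done:
- arm.move_ptp(position, orientation): joint-space move of the TCP to a pose.
- arm.movel(position, attitude=None, vel=0.15): straight line of the TCP; attitude=None keeps the orientation; vel is the mean speed in m/s.
- arm.move_j(angles): joint-space move.
- arm.move_gripper(opening, f_grip=None): finger opening in m; f_grip is the grip in N (None keeps the last); returns when the fingers have stopped.
- arm.wait(seconds).
- arm.ik(position, orientation): joint angles nearest the present ones, or None.
- arm.sense(): the state.
- arm.camera(name): name is "side" or "top" or "wrist"; returns (picture, depth): 384x512x3 uint8, red, green, blue; 384x512 float32, m along the optical axis (not along the pixel's ray), 0 where there is no reading.
- arm.get_calibration(name): a dict with "fx", "fy", "cx", "cy" (pixels), "dist" ([k1, k2, p1, p2, k3] as OpenCV has them; the pictures are not rectified), "R" (3x3) and "t" (3): a world point X has camera coordinates R X + t; the wrist camera has in their place "T_tool_cam" (4x4, takes a point from camera to tool coordinates, whose origin is the TCP and whose axes are the flange's). Camera axes: x right, y down, z forward; pixel columns grow to the right and rows downward; lengths in m; the calibration is good to about 2 mm. A picture is of the moment at which its call begins: read the wrist's pose just before it. get_calibration takes no time and is no camera call.
A pose or a line that the arm cannot do raises arm.PlanningError and nothing moves.
- arm.job_done(): hands the job in, once; it reports no verdict.
The state is a dict: "time_s": time; "joint_pos": joint angles; "joint_velocities": joint speeds; "tau": joint torques, N m; "ee_pos": TCP position; "tcp_rot": TCP orientation; "force": force on the tool from outside, world axes, zero at the start; "wrist_torque": the same for the moment, N m; "opening": finger opening in m.
Only numpy, scipy, OpenCV 4.12 (cv2) and the standard library are available. Lean on these libraries where they do the work, as an engineer would, in place of code of your own. Each camera call takes 0.05 s, during which the arm holds its last target.

TASK

Raise the bench stake by one section: of the three loose steel risers take the low, wide one (as wide as the stake's steel foot), and with its crossbar in line with the stake's crossbar lower it over that bar until it sits flush on the stake. Then give it a quarter turn, either way, so that its crossbar stands square to the stake's bar hidden inside it and it is locked on, and let go. Leave the tall riser and the narrow riser standing where they are.

Things in the scene. Friction and masses are not known exactly. Their poses are not given: they have to be found in the camera images.
- riser_bar (a point): Low wide riser, loose: steel drum 90 dia x 40 high, 0.4-0.8 kg. On top a crossbar 64 long x 16 wide x 14 thick, underside 14 above drum top, on a 16 dia neck. Point: bar centre, 61 above drum's foot; x along bar, y across (grasp), z up. Hollow below: bore 82, 34 deep, two lips 10 thick leave a slot 40 wide along x, which lets a parallel bar (+-20 deg) in. Turns freely either way, no stop. All mm.
- stake_bar (a point): Stake, fixed: wooden block 130 mm dia, 30 high; dark steel foot 90 dia, flat top 70 above bench; on it a crossbar like the riser's (64 x 16 x 14, underside 14 above foot top). Point: bar centre, 91 above bench; x along bar, y across, z up. A riser seated flush has its bar centre 40 mm above this point (68 if it rests on top of the bar); turned 90 deg, its lips lie under the bar's ends: locked.
- tall_bar (a point): Bystander, to be left standing: a loose riser also 90 mm in diameter, but 75 mm high (103 mm with its crossbar of 64 x 16 x 14 mm). This point is the centre of its crossbar, 96 mm above its underside; x along the bar, z up.
- narrow_bar (a point): Bystander, to be left standing: a loose riser 60 mm in diameter and 40 mm high (68 mm with its crossbar of 40 x 12 x 14 mm). This point is the centre of its crossbar, 61 mm above its underside; x along the bar, z up.

How it is judged:
By the outcome, as a careful person would: the job done as asked, in the order asked, and still so for the second after the job is handed in, with the robot touching nothing.
It also fails if it takes over 40 s, if anything falls off the work surface, if the arm or the gripper's body presses on something with over 40 N, if the wrist force passes 120 N, or if a joint passes its speed limit or range.

## Working session

There is one attempt and no reset: what is moved stays moved. The work goes in short steps, each a Python script; the robot and the scene stay as the last script left them, time stands still between calls to the robot, and variables do not carry over. Pictures are saved under pics/ and viewed, and the job is handed in when it is done.

```bash
ls; mkdir -p pics
python3 - <<'E'
from bench import arm
import cv2,numpy as np
for n in ["side","top","wrist"]:
    s=arm.sense()
    p,d=arm.camera(n)
    cv2.imwrite(f"pics/{n}0.png",p[:,:,::-1]); np.savez(f"{n}0.npz",p=p,d=d)
    c=arm.get_calibration(n); print(n,{k:np.round(v,4).tolist() for k,v in c.items()})
print(s)
E
```

```text
pics
side {'fx': 394.4589, 'fy': 394.4589, 'cx': 251.3172, 'cy': 193.2007, 'dist': [-0.1087, 0.0, 0.0, 0.0, 0.0], 'R': [[-0.8172, -0.5762, 0.0096], [-0.2983, 0.4086, -0.8626], [0.4931, -0.7078, -0.5058]], 't': [0.4474, 0.2744, 0.6441]}
top {'fx': 365.7724, 'fy': 365.7724, 'cx': 256.3041, 'cy': 189.2765, 'dist': [-0.0794, 0.0, 0.0, 0.0, 0.0], 'R': [[0.0029, -0.9999, -0.0122], [-0.9971, -0.002, -0.0756], [0.0755, 0.0124, -0.9971]], 't': [0.0036, 0.5322, 0.8583]}
wrist {'fx': 266.3296, 'fy': 266.3296, 'cx': 252.3501, 'cy': 186.7522, 'dist': [-0.0217, 0.0, 0.0, 0.0, 0.0], 'T_tool_cam': [[-0.0005, -0.9577, -0.2878, 0.0821], [1.0, -0.0001, -0.0014, -0.0002], [0.0013, -0.2878, 0.9577, -0.1698], [0.0, 0.0, 0.0, 1.0]]}
{'time_s': 0.1, 'joint_pos': array([-1.19003687e+00,  3.20210523e-01,  1.56553420e+00, -3.07709190e-05,
        1.25739890e+00, -2.00107685e-02]), 'joint_velocities': array([ 8.09621581e-04, -1.84626252e-04, -3.31177826e-03,  7.84533130e-04,
        1.84950600e-04,  6.48166482e-05]), 'tau': array([ 3.28898486e-04, -4.13333344e+01, -2.32509971e+01,  7.28349318e-02,
        4.21501428e-02, -5.96538644e-05]), 'ee_pos': array([ 0.2241442 , -0.52903081,  0.21322324]), 'tcp_rot': array([-3.14004140e+00, -1.78262999e-06,  4.00779730e-01]), 'force': array([ 0.48414495,  0.06334396, -0.34560918]), 'wrist_torque': array([ 0.00866657, -0.0185276 ,  0.03449168]), 'opening': 0.09108359669899475}
```

View pics/side0.png

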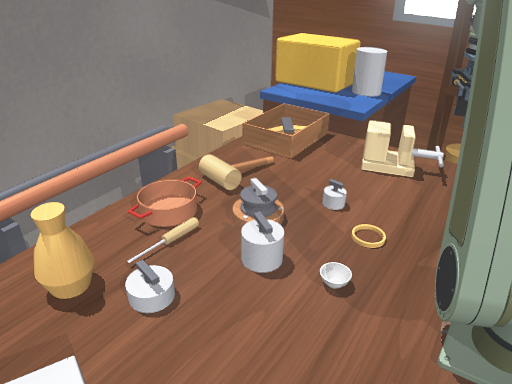

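View pics/top0.png

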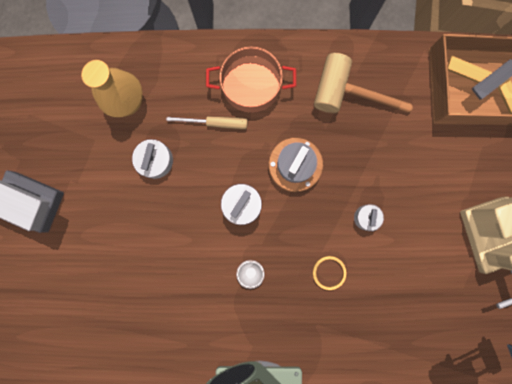

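View pics/wrist0.png

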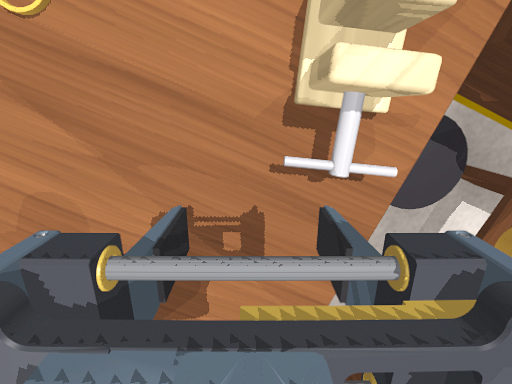

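The top view shows the low wide riser at about (152,158), the tall one at (241,205), the narrow one at (370,218), and the stake (light bar on a dark foot, wooden block) at (297,163). Next I measure the bars by their height in the depth picture.

```bash
cat > h.py <<'E'
import numpy as np,cv2
def K(c): return np.array([[c['fx'],0,c['cx']],[0,c['fy'],c['cy']],[0,0,1]])
def cloud(d,c,R=None,t=None):
    R=np.array(c['R']) if R is None else R; t=np.array(c['t']) if t is None else t
    h,w=d.shape; v,u=np.mgrid[:h,:w]
    n=cv2.undistortPoints(np.stack([u,v],-1).reshape(-1,1,2).astype(float),K(c),np.array(c['dist'])).reshape(h,w,2)
    P=np.dstack([n*d[...,None],d]); return (P-t)@R
def rays(px,c,z,R=None,t=None):
    R=np.array(c['R']) if R is None else R; t=np.array(c['t']) if t is None else t
    n=cv2.undistortPoints(np.array(px,float).reshape(-1,1,2),K(c),np.array(c['dist'])).reshape(-1,2)
    D=np.c_[n,np.ones(len(n))]@R; o=-R.T@t
    return o+D*((z-o[2])/D[:,2])[:,None]
def bar(W,d,roi,z0,tol=.006):
    u0,v0,u1,v1=roi; m=np.zeros(d.shape,np.uint8)
    Z=W[...,2]; m[v0:v1,u0:u1]=((abs(Z-z0)<tol)&(d>0))[v0:v1,u0:u1]
    n,l,s,_=cv2.connectedComponentsWithStats(m)
    if n<2: return None
    m=l==1+np.argmax(s[1:,4]); return m
def rect(m,c,z,R=None,t=None):
    cs,_=cv2.findContours(m.astype(np.uint8),cv2.RETR_EXTERNAL,cv2.CHAIN_APPROX_NONE)
    k=max(cs,key=len).reshape(-1,2)
    X=rays(k,c,z,R,t)[:,:2]
    (x,y),(a,b),th=cv2.minAreaRect((X*1000).astype(np.float32))
    if a<b: a,b,th=b,a,th+90
    v,u=np.nonzero(m); C=rays(np.c_[u,v],c,z,R,t)[:,:2]
    w,V=np.linalg.eigh(np.cov(C.T)); e=V[:,1]
    return dict(rc=(round(x/1000,4),round(y/1000,4)),mc=C.mean(0).round(4),L=round(a,1),W=round(b,1),th=round((th+90)%180-90,1),pca=round((np.degrees(np.arctan2(e[1],e[0]))+90)%180-90,1),n=int(m.sum()))
E
python3 - <<'E'
from bench import arm
from h import *
z=np.load('top0.npz'); d=z['d']; c=arm.get_calibration('top'); W=cloud(d,c)
print('bench',np.median(W[300:330,150:200,2]))
for n,roi,zt in [('riser',(125,132,180,188),.068),('stake',(265,130,330,198),.098),('tall',(215,178,270,232),.103),('narrow',(350,200,390,238),.068)]:
    u0,v0,u1,v1=roi
    Z=W[v0:v1,u0:u1,2]; print(n,'max z pct',np.percentile(Z,[50,80,95,98,99.5]).round(4))
    m=bar(W,d,roi,zt)
    if m is not None: print(rect(m,c,zt))
    # drum
    for zz in {'riser':[.04],'stake':[.07,.03],'tall':[.075],'narrow':[.04]}[n]:
        m=bar(W,d,roi,zz,.005); 
        if m is not None:
            cs,_=cv2.findContours(m.astype(np.uint8),cv2.RETR_EXTERNAL,cv2.CHAIN_APPROX_NONE); k=max(cs,key=len).reshape(-1,2)
            X=rays(k,c,zz)[:,:2]; (x,y),r=cv2.minEnclosingCircle((X*1000).astype(np.float32)); print('  disc',zz,round(x),round(y),'dia',round(2*r))
E
```

```text
bench -0.0012859575102839684
riser max z pct [0.0009 0.0395 0.0664 0.0681 0.896 ]
{'rc': (0.6055, 0.2566), 'mc': array([0.6056, 0.2568]), 'L': 63.7, 'W': 17.7, 'th': -13.8, 'pca': np.float64(-14.2), 'n': 201}
  disc 0.04 606 258 dia 90
stake max z pct [0.0273 0.069  0.087  0.098  0.0998]
{'rc': (0.5918, -0.0889), 'mc': array([ 0.5919, -0.089 ]), 'L': 64.1, 'W': 15.9, 'th': -29.4, 'pca': np.float64(-29.5), 'n': 210}
  disc 0.07 592 -89 dia 91
  disc 0.03 592 -89 dia 130
tall max z pct [0.0009 0.0749 0.1015 0.1032 0.2287]
{'rc': (0.4945, 0.0384), 'mc': array([0.4943, 0.0386]), 'L': 63.4, 'W': 16.2, 'th': -32.2, 'pca': np.float64(-32.3), 'n': 217}
  disc 0.075 495 39 dia 89
narrow max z pct [0.0012 0.0398 0.0663 0.0684 0.0704]
{'rc': (0.4657, -0.2625), 'mc': array([ 0.4657, -0.2626]), 'L': 37.3, 'W': 13.0, 'th': -9.3, 'pca': np.float64(-8.9), 'n': 92}
  disc 0.04 465 -262 dia 62
```

Depth agrees with the given sizes: every drum diameter and bar length is within 3 mm. Before going in I check the vase's clearance and refine the bars with the wrist camera.

Run:
```python
from bench import arm
from h import *
z=np.load('top0.npz'); d=z['d']; W=cloud(d,arm.get_calibration('top'))
v=W[55:130,75:150].reshape(-1,3); 
for a,b in [(.03,.08),(.08,.14),(.14,.3)]:
    q=v[(v[:,2]>a)&(v[:,2]<b)&(v[:,0]>.66)]; print(a,len(q),q.min(0).round(3),q.max(0).round(3))
s=np.load('side0.npz'); W=cloud(s['d'],arm.get_calibration('side'))
v=W[200:300,30:98].reshape(-1,3); v=v[(v[:,2]>.01)&(v[:,2]<.3)]
print(v.min(0).round(3),v.max(0).round(3))
for p,y in [((.606,.257,.2),-14+180),((.592,-.089,.25),150.5)]:
    print(arm.ik(list(p),[np.pi,0,np.radians(y)]))
```

```text
0.03 486 [0.705 0.282 0.031] [0.81  0.386 0.08 ]
0.08 1100 [0.711 0.289 0.08 ] [0.806 0.381 0.14 ]
0.14 714 [0.733 0.31  0.14 ] [0.791 0.368 0.184]
[0.701 0.286 0.01 ] [0.79  0.397 0.183]
[ 0.38363004  0.46006697  1.37918673  0.          1.30233896 -0.94282019]
[-0.16843132  0.33816298  1.44598243  0.          1.35744725 -1.22435552]
```

```bash
cat >> h.py <<'E'
from scipy.spatial.transform import Rotation as Ro
def wpose(s,c):
    T=np.eye(4); T[:3,:3]=Ro.from_euler('xyz',s['tcp_rot']).as_matrix(); T[:3,3]=s['ee_pos']
    M=np.linalg.inv(T@np.array(c['T_tool_cam'])); return M[:3,:3],M[:3,3]
def look(arm,name,zt,xy):
    s=arm.sense(); p,d=arm.camera('wrist'); c=arm.get_calibration('wrist'); R,t=wpose(s,c)
    cv2.imwrite(f'pics/{name}.png',p[:,:,::-1]); np.savez(f'{name}.npz',p=p,d=d,R=R,t=t)
    W=cloud(d,c,R,t); m=(abs(W[...,2]-zt)<.006)&(np.hypot(W[...,0]-xy[0],W[...,1]-xy[1])<.05)&(d>0)
    n,l,st,_=cv2.connectedComponentsWithStats(m.astype(np.uint8))
    m=l==1+np.argmax(st[1:,4]); print(name,'med z',np.median(W[m][:,2]).round(4),rect(m,c,zt,R,t),'t',s['time_s'])
E
python3 - <<'E'
from bench import arm
from h import *
arm.move_ptp([.592,-.089,.26],[np.pi,0,np.radians(150.5)]); arm.wait(.2)
look(arm,'w_stake',.098,(.592,-.089))
arm.move_ptp([.606,.257,.22],[np.pi,0,np.radians(166)]); arm.wait(.2)
look(arm,'w_riser',.068,(.606,.257))
E
```

```text
w_stake med z 0.0967 {'rc': (0.5893, -0.0865), 'mc': array([ 0.5887, -0.0858]), 'L': 62.9, 'W': 15.1, 'th': -29.2, 'pca': np.float64(-29.0), 'n': 592} t 2.4167
w_riser med z 0.0666 {'rc': (0.6025, 0.2609), 'mc': array([0.602 , 0.2609]), 'L': 62.4, 'W': 15.3, 'th': -14.2, 'pca': np.float64(-14.0), 'n': 645} t 3.975
```

View pics/w_riser.png

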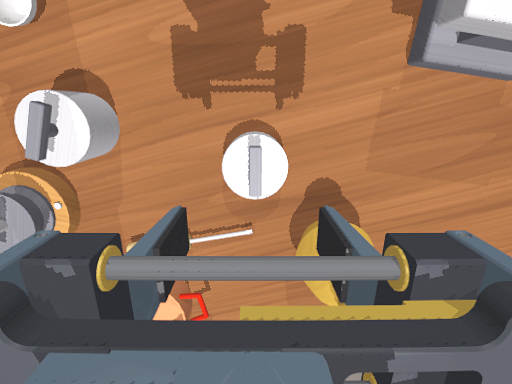

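View pics/w_stake.png

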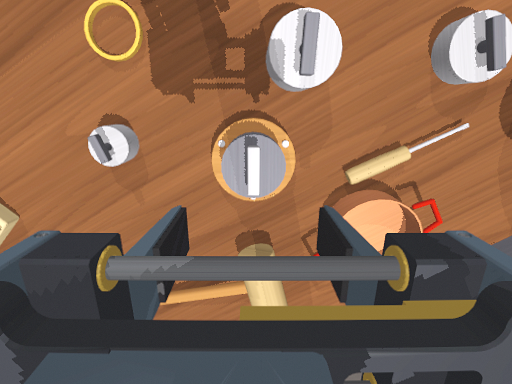

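The riser bar is at (254,167) and the stake bar at (253,168), and their sizes and angles agree with the top view. The two cameras differ by about 4–5 mm in position. A second wrist look, half-turned, will separate out the hand-camera error.

Run:
```python
from bench import arm
from h import *
arm.move_ptp([.6035,.259,.22],[np.pi,0,np.radians(-14)]); arm.wait(.2)
look(arm,'w_riser2',.068,(.6045,.258))
arm.move_ptp([.6035,.259,.14],[np.pi,0,np.radians(166)]); arm.wait(.2)
look(arm,'w_riser3',.068,(.6035,.259))
print(arm.sense()['ee_pos'],arm.sense()['tcp_rot'])
```

```text
w_riser2 med z 0.0668 {'rc': (0.605, 0.2598), 'mc': array([0.6058, 0.2597]), 'L': 62.8, 'W': 15.3, 'th': -14.0, 'pca': np.float64(-14.1), 'n': 644} t 6.875
w_riser3 med z 0.0667 {'rc': (0.6026, 0.2604), 'mc': array([0.6017, 0.2608]), 'L': 63.6, 'W': 15.5, 'th': -13.5, 'pca': np.float64(-13.4), 'n': 1056} t 9.775
[0.6035319  0.25900568 0.14004981] [3.14153088e+00 8.91354041e-05 2.89716795e+00]
```

View pics/w_riser3.png

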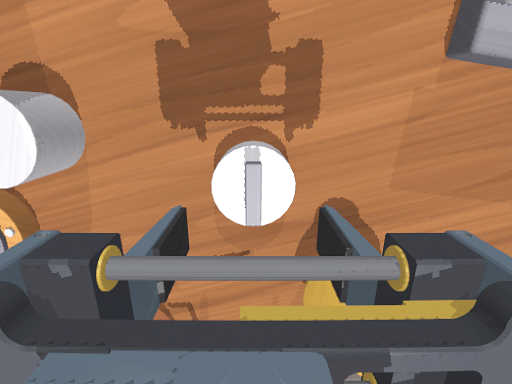

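The hand camera's error is about 1.3 mm along the bar and about 0 across it. That puts the riser at (.6037,.2603) and the stake at (.5904,-.0871). Now I grasp.

Run:
```python
from bench import arm
from h import *
arm.move_gripper(.05)
y=np.radians(166.1)
arm.move_ptp([.6037,.2603,.10],[np.pi,0,y])
arm.movel([.6037,.2603,.045],vel=.08)
print(arm.sense()['force'])
arm.move_gripper(.0,f_grip=50); s=arm.sense(); print(s['opening'],s['force'],s['ee_pos'])
arm.movel([.6037,.2603,.09],vel=.1); arm.wait(.1)
s=arm.sense(); print(s['opening'],s['force'],s['ee_pos'],s['time_s'])
arm.movel([.6037,.2603,.26],vel=.25)
arm.move_ptp([.5904,-.0871,.26],[np.pi,0,np.radians(150.9)]); arm.wait(.2)
s=arm.sense(); print(s['opening'],s['force'],s['wrist_torque'],s['ee_pos'],s['time_s'])
p,d=arm.camera('wrist'); cv2.imwrite('pics/w_carry.png',p[:,:,::-1])
p,d=arm.camera('side'); cv2.imwrite('pics/s_carry.png',p[:,:,::-1]); np.savez('s_carry.npz',p=p,d=d)
```

```text
[-0.20654439 -0.12719211  0.17993352]
0.015490487070670982 [-0.28230109 -2.27331702  0.04220532] [0.60365842 0.25983754 0.04515186]
0.01585389913347819 [ 0.30824334 -0.45669132 -6.82124105] [0.6027616  0.25998393 0.08866136] 13.0417
0.015719349702026958 [ 0.4807645   0.09072647 -6.21408996] [ 0.06756306 -0.16390663 -0.00213137] [ 0.59074338 -0.08590331  0.25993272] 15.3833
```

View pics/w_carry.png

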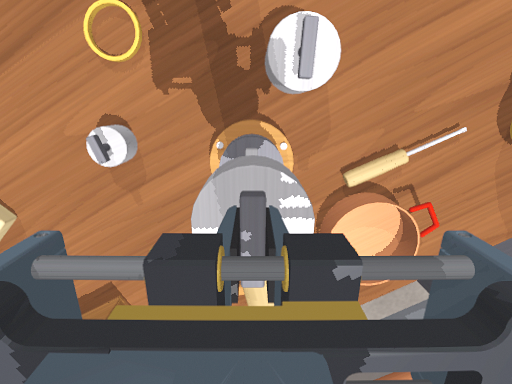

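View pics/s_carry.png

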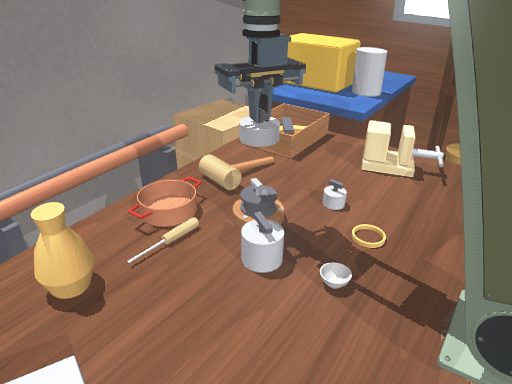

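The riser is held level. Its bar is centred at column 253 and its end is at row ~190, with the stake straight behind. I check the hold from the pixels.

Run:
```python
from bench import arm
from h import *
s=arm.sense(); c=arm.get_calibration('wrist'); R,t=wpose(s,c)
Rt=Ro.from_euler('xyz',s['tcp_rot']).as_matrix()
for n,px,z in [('bar end',[(253,190)],.283),('drum rim',[(253,155)],.255),('drum L/R',[(192,218),(314,218)],.255)]:
    for X in rays(px,c,z,R,t): print(n,((X-s['ee_pos'])@Rt*1000).round(1))
print(s['ee_pos'],s['tcp_rot'],s['wrist_torque'],s['force'])
```

```text
bar end [ 35.9   0.8 -23. ]
drum rim [51.4  0.9  5. ]
drum L/R [  6.3 -42.5   5. ]
drum L/R [ 6.2 44.3  5. ]
[ 0.59062747 -0.08626172  0.25995601] [ 3.14146885e+00 -4.66949179e-05  2.63500312e+00] [ 0.05872118 -0.12470014 -0.00155705] [ 0.92934649  0.27834297 -6.37860874]
```

Run:
```python
from bench import arm
from h import *
x,y=.5921,-.0881
A=[np.pi,0,np.radians(150.9)]
arm.movel([x,y,.16],A,vel=.15)
for z in [.142,.134,.126,.120,.1165]:
    arm.movel([x,y,z],A,vel=.06); arm.wait(.05); s=arm.sense()
    print(z,s['ee_pos'].round(4),s['force'].round(1),s['wrist_torque'].round(2),round(s['time_s'],2))
    if s['force'][2]>5: print('contact'); break
p,d=arm.camera('side'); cv2.imwrite('pics/s_low.png',p[:,:,::-1])
```

```text
0.142 [ 0.5922 -0.0881  0.1419] [ 0.3  0.3 -7.1] [ 0.03 -0.13 -0.02] 16.8
0.134 [ 0.5919 -0.0881  0.1337] [ 0.3  0.2 -6.8] [ 0.04 -0.15  0.03] 17.13
0.126 [ 0.5919 -0.0881  0.1257] [ 0.  -0.4 -7.1] [ 0.03 -0.16 -0.01] 17.47
0.12 [ 0.5919 -0.0881  0.1197] [-0.1  0.1 -7. ] [ 0.05 -0.14 -0.04] 17.77
0.1165 [ 0.592  -0.0881  0.1164] [-0.8 -0.6 -7.1] [ 0.1  -0.07  0.01] 18.07
```

View pics/s_low.png

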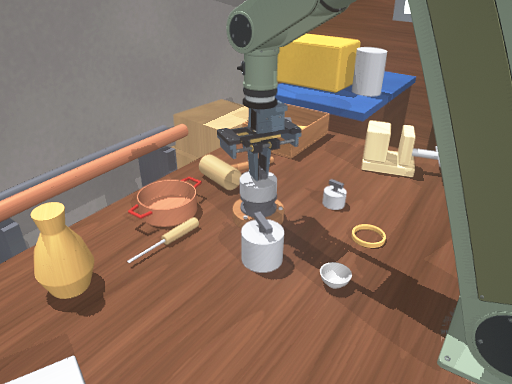

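The stake's bar went into the slot without contact: 7 N carried weight, no side load. The riser is about 1.5 mm above flush. I lower it to touch, then turn.

Run:
```python
from bench import arm
from h import *
x,y=.5921,-.0881
A=[np.pi,0,np.radians(150.9)]
z=.1165
while z>.1120:
    z-=.0006; arm.movel([x,y,z],A,vel=.02); arm.wait(.05); s=arm.sense()
    if s['force'][2]>-1: break
print('touch',round(z,4),s['ee_pos'].round(4),s['force'].round(1),s['wrist_torque'].round(2),round(s['time_s'],2))
for a in [120.9,90.9,60.9]:
    arm.move_ptp([x,y,z],[np.pi,0,np.radians(a)]); arm.wait(.05); s=arm.sense()
    print(a,np.degrees(s['tcp_rot'][2]).round(1),s['ee_pos'].round(4),s['force'].round(1),s['wrist_torque'].round(2),s['opening'].round(4),round(s['time_s'],2))
```

```text
touch 0.1141 [ 0.5922 -0.0881  0.1151] [-4.1  1.6  5.2] [0.17 0.55 0.02] 19.32Traceback (most recent call last):
  File "<stdin>", line 12, in <module>
AttributeError: 'float' object has no attribute 'round'
```

It touched at TCP z = 0.1151, where flush was predicted at 0.115. The error was only in a print statement, so I continue the turn.

Run:
```python
from bench import arm
from h import *
x,y,z=.5921,-.0881,.1147
for a in [120.9,90.9,60.9]:
    arm.move_ptp([x,y,z],[np.pi,0,np.radians(a)]); arm.wait(.05); s=arm.sense()
    print(a,np.degrees(s['tcp_rot'][2]),s['ee_pos'].round(4),s['force'].round(1),s['wrist_torque'].round(2),s['opening'],round(s['time_s'],2))
p,d=arm.camera('wrist'); cv2.imwrite('pics/w_turn.png',p[:,:,::-1])
```

```text
120.9 120.95496838166636 [ 0.5933 -0.0885  0.1151] [ 2.1 -1.7  2.4] [-0.22 -0.4   0.04] 0.015706390878785576 20.23
90.9 90.98688917600865 [ 0.5923 -0.0879  0.1151] [-0.5 -0.7  5.4] [-0.02 -0.06 -0.3 ] 0.015652381450510795 20.85
60.9 60.98972764666656 [ 0.5923 -0.088   0.1151] [-0.2 -0.5  5.4] [-0.06 -0.08 -0.28] 0.0158788159759126 21.47
```

View pics/w_turn.png

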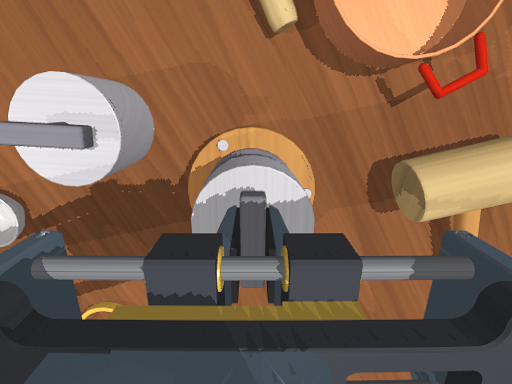

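The riser turned with the hand, with the bar still at column 253. I release, retreat and verify.

Run:
```python
from bench import arm
from h import *
x,y=.5921,-.0881
arm.move_gripper(.05); s=arm.sense(); print(s['opening'],s['force'].round(1))
arm.movel([x,y,.20],vel=.1)
arm.movel([x,y,.29],vel=.2); arm.wait(.2)
look(arm,'w_end',.138,(x,y))
arm.move_ptp([.224,-.529,.25],[np.pi,0,.4]); arm.wait(.1)
p,d=arm.camera('top'); c=arm.get_calibration('top'); W=cloud(d,c)
cv2.imwrite('pics/t_end.png',p[:,:,::-1])
for n,roi,zt in [('riser',(265,130,330,198),.138),('tall',(215,178,270,232),.103),('narrow',(350,200,390,238),.068)]:
    m=bar(W,d,roi,zt); print(n,np.median(W[m][:,2]).round(4),rect(m,c,zt))
p,d=arm.camera('side'); cv2.imwrite('pics/s_end.png',p[:,:,::-1])
print(arm.sense()['time_s'])
```

```text
0.05017511336081457 [0.6 0.4 0.1]
w_end med z 0.1367 {'rc': (0.5935, -0.0865), 'mc': array([ 0.5938, -0.0854]), 'L': 62.4, 'W': 14.7, 'th': 60.6, 'pca': np.float64(60.2), 'n': 613} t 24.0083
riser 0.1374 {'rc': (0.5929, -0.0892), 'mc': array([ 0.593 , -0.0892]), 'L': 62.9, 'W': 16.8, 'th': 61.1, 'pca': np.float64(61.2), 'n': 238}
tall 0.1022 {'rc': (0.4946, 0.0385), 'mc': array([0.4944, 0.0386]), 'L': 63.3, 'W': 15.9, 'th': -32.5, 'pca': np.float64(-32.3), 'n': 217}
narrow 0.0672 {'rc': (0.4658, -0.2624), 'mc': array([ 0.4656, -0.2624]), 'L': 37.3, 'W': 13.3, 'th': -9.3, 'pca': np.float64(-9.5), 'n': 96}
26.325
```

View pics/s_end.png

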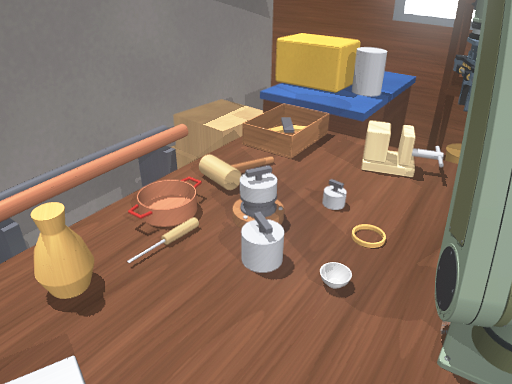

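View pics/w_end.png

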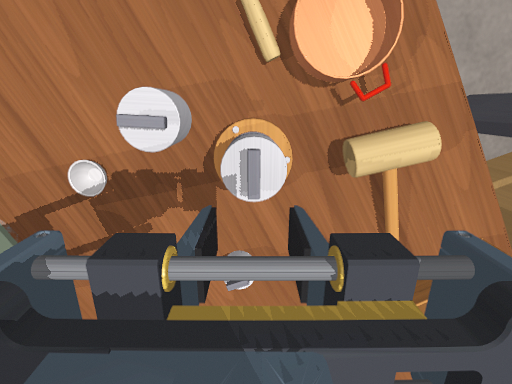

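The side view shows the riser level on the stake at (258,187). The wrist view shows its bar at (253,173), square to the stake's old bar direction. Both bystanders are unmoved, so I hand the job in.

Run:
```python
from bench import arm
print(arm.job_done())
```

```text
the job is handed in; nothing more can be done
None
```

The low wide riser is on the stake, flush and turned a quarter turn so it is locked. I let go, moved the arm clear and handed the job in at about 26 s. `job_done` reports no verdict.

**How it went:** I lowered the riser over the stake's bar with the two bars in line, and it met no contact until it touched at the height expected for flush (TCP 0.1151 m, predicted 0.115 m). I then turned it 90° and released it.

**Last checks:**

| Check | Measured | Expected |
|---|---|---|
| Riser bar top height, top camera | 137.4 mm | 138 mm flush (166 mm if resting on the bar) |
| Riser bar top height, wrist camera | 136.7 mm | 138 mm flush |
| Riser bar angle, both cameras | 60.2–61.2° | about 60.7° (stake's bar at about -29.3°), square to within about 1° |
| Tall and narrow risers, top camera | within 0.2 mm of their first positions | unmoved |

**Disagreements:**
- **Cameras:** the top and wrist cameras differed by 4–5 mm in position at the start. A second, half-turned wrist look gave the error along the bar (about 1.3 mm).
- **Centring:** at the end the top camera put the riser about 1 mm from its own first fix of the stake. The wrist camera, with the hand turned, put it about 3–4 mm from its own first fix. Both are inside the 9 mm of play.
- **Wrist torque:** it read up to about 0.18 N m while carrying, which I did not explain. The riser looked level and central in the pictures.

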